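# Set up the honing plate for sharpening

### The arm

A 6-joint arm with a two-finger parallel gripper is mounted at the origin on a cart in front of the work surface, level with it; the furniture and walls round the work are solid. World frame = base frame: x ahead of the robot, y to its left, z up, the work surface at z = 0. Lengths are in mm, angles in rad, forces in N, time in s.
With the tool pointing down it reaches from about 350 to 950 mm from the base axis. Payload 17.4 kg.
Tool frame: the origin (TCP) lies midway between the tips of the shut fingers; the grasp point (between the pads) lies pinch_z behind it (pinch_z is the distance from the TCP to the grasp point, in mm); y points along the fingers, x is the direction in which the jaws open and shut, and the axes are right-handed (so a half turn about y gives the same grasp; the last joint's range is limited). The gripper opens to 93 mm and grips with 3 to 60 N. Pads are 15 mm wide; open, the fingers measure 128 mm over their backs; the gripper's body (75 mm by 188 mm) begins 65 mm behind the grasp point.
Start: joints at [1.136, 0.116, 1.442, -0, 1.584, -0.038], TCP at [260.875, 622.557, 218.646] pointing down, gripper open.
Joint ranges: [-2.83, 2.83], [-0.83, 2.19], [0.07, 2.5], [-1.14, 4.28], [0.01, 3], [-2.97, 2.97]. Speed limits (rad/s): [1.89, 1.89, 2.22, 3.14, 3.14, 3.14].

### API

Orientations are given as [roll, pitch, yaw] about the fixed x, y, z axes, in that order (R = Rz(yaw) Ry(pitch) Rx(roll)).
In Python, from plant import * gives the robot as it stands. The module is installed in compiled form; this text tells all that it offers.
- The arm moves only by the shell command python3 -m pendant 'ROWS' [FORCE]. ROWS is JSON, a list of rows, each a list of 3 entries, a list of its own where there are three numbers: the shift along the tool's x, y, z in cm, then the turn about the tool's y in rad, then the finger opening in cm, from 0 to 9.3. In form: [[[tx, ty, tz], turn, claw], ...]. A call has 1 to 20 rows; each row shifts and turns the commanded pose from where the row before left it, along the tool's axes as they then stand; what a row does not reach is not made up. A row lasts 1/10 s, in which the tool goes at most 50 mm and 8.59 degrees, less where a joint would pass 70% of its speed; a pose out of reach is approached as far as the arm can. A call with a gripper value outside its range is refused whole. The fingers move at their own pace and stop on an object; FORCE is the grip in N (left out, the last holds). Time passes only in rows, so rows that do not move let the fingers close. It gives the time, the measured TCP pose, the force and the opening at its end, in the units of the state.
- read_state(): the state, without advancing time (a new reading comes with each control period).
- read_camera(name): name is "side" or "top"; returns a dict with "image" (420x560x3 uint8, blue, green, red), "mtx" (3x3 intrinsics, pixels), "R" (3x3) and "t" (3): a world point X has camera coordinates R X + t. Camera axes: x right, y down, z forward; pixel columns grow to the right and rows downward; lengths in mm; the calibration is good to about 2 mm. A picture is of the moment at which its call begins. There is no depth.
- sign_off(): hands the job in, once; it reports no verdict.
Trained networks look in the newest picture that a camera, given by its name, has taken for a name from the list of things; names that differ only in an ending like _2 or _b are one class to them, and where a whole thing is asked for, a point or a joint stands for the part that bears it (a point fixed in the world has none). Each returns a list of dicts, best first, with "confidence" (0 to 1); they miss things now and then, are a little off and sometimes report something else, mostly with a low value. They report only what shows in the picture. A call takes as long as a camera call.
- masks_of(camera, name): "mask" (420x560 bool, what is visible of it) and "extent" ([left, top, width, height] in pixels, round what is visible of it).
The state is a dict: "t": time; "q": joint angles; "joint_vel": joint speeds; "joint_efforts": joint torques, N m; "position": TCP position; "tool_rot": TCP orientation; "ft_force": force on the tool from outside, world axes, zero at the start; "ft_torque": the same for the moment, N m; "width": opening from 0.0 (shut) to 1.0 (fully open).
Only numpy, scipy, OpenCV 4.12 (cv2) and the standard library are available. Lean on these libraries where they do the work, as an engineer would, in place of code of your own. Each camera call takes 0.05 s, during which the arm holds its last target.

### The job

Get the honing plate ready for sharpening. It lies too low between the rails of its storage channel to be grasped, so slide it out of the open end until about a third of it overhangs, pinch that end by its long edges, lay the plate flat and centred on the wooden rest block, lengthwise along the block, and let go. Then take it again across its middle and seat it flat in the blue-rimmed holder, fingers in the side gaps; never let the plate drop to the bench, and leave the jar and chisel where they are.

Things in the scene. Friction and masses are not known exactly. Their poses are not given: they have to be found in the camera images.
- plate_center (a point): centre of the loose honing plate: flat steel, 150 (its x) x 60 (its y) x 5 mm (z up), dark dotted top, about 0.18 kg. At the start it lies lengthwise in the storage channel, its near end 5 to 20 mm inside the lip, with 40 mm or more of bare floor behind it, where closed fingertips can go down and push. It slides with moderate friction. Turning it half round makes no difference.
- channel_lip (a point): middle of the lip at the open end of the storage channel, on its floor, 40 mm above the bench. Fixed wooden plinth 220 mm long, 86 wide; white floor 66 mm wide between dark rails 8 mm high. +x goes into the channel along its length, -x out of the open end, z up. A back stop 8 mm high fills the floor from 210 to 220 mm behind the lip. Beyond the lip is only the bench, 40 mm lower.
- rest_top (a point): centre of the level top of the rest block, a pale wooden offcut fixed to the bench: 38 mm (its x) by 62 mm (its y), top 30 mm above the bench. The plate goes on it with its length along the block's y; its long edges then stand 11 mm beyond the block on both sides, its ends 44 mm.
- holder_seat (a point): centre of the holder's seat, on its floor, 24 mm above the bench. Fixed grey base 184 (its x) x 94 mm (its y); blue rim 5 mm above the floor round a pocket 158 x 68 mm; the plate lies with its length along x, either way round. In the middle of both long sides a finger gap 50 mm long is cut down to the bench; there the base is 54 mm wide, so the plate's edges stand out 3 mm over it.
- jar_mid (a point): middle of a loose jar of nails with a cream lid, about 69 mm across, 151 mm high; bystander behind the rest block
- sharp_chisel_mid (a point): middle of a loose chisel with a wooden handle, 273 mm long, 31 mm high, lying across the bench at the right rear; bystander

How it is judged:
By the outcome, as a careful person would: the job done as asked, in the order asked, and still so for the second after the job is handed in, with the robot touching nothing.
It also fails if it takes over 72 s, if anything falls off the work surface, if the arm or the gripper's body presses on something with over 40 N, if the wrist force passes 120 N, or if a joint passes its speed limit or range.

## Working session

There is one attempt and no reset: what is moved stays moved. The work goes in short steps, Python scripts to look and compute and a shell command to move; the robot and the scene stay as the last step left them, time stands still between calls to the robot, and variables do not carry over. Pictures are saved under pics/ and viewed, and the job is handed in when it is done.

```bash
mkdir -p pics; ls; python3 - <<'E'
from plant import *
import cv2
s=read_state()
for k,v in s.items(): print(k,v)
try: print(pinch_z)
except Exception as e: print(e)
for n in("side","top"):
    c=read_camera(n); cv2.imwrite(f"pics/{n}0.png",c["image"]); print(n,c["mtx"],c["R"],c["t"])
    for o in("plate_center","channel_lip","rest_top","holder_seat","jar_mid","sharp_chisel_mid"):
        print(o,[(round(m["confidence"],2),m["extent"]) for m in masks_of(n,o)][:3])
E
```

```text
pics
t 0.0
q [ 1.13622951e+00  1.16492858e-01  1.44227033e+00 -7.69690577e-06
  1.58402971e+00 -3.77971013e-02]
joint_vel [ 0.00065824  0.00106382 -0.00056599 -0.00104711  0.00107826  0.00048964]
joint_efforts [-4.60265037e-04 -7.21291995e+01 -6.22600865e+01  7.79951946e-02
  2.42589932e-02 -1.06500332e-05]
position [260.76539525 622.36264031 217.89741447]
tool_rot [-1.57075866e+00  1.19967552e-03  1.17402653e+00]
ft_force [ 0.14610811  0.30351651 -1.07267795]
ft_torque [ 0.01222838 -0.03541464 -0.03370668]
width 1.000016834874744
18.8
side [[409.99482686   0.         282.07275437]
 [  0.         409.99482686 208.13354887]
 [  0.           0.           1.        ]] [[-0.97153248 -0.23633607 -0.01642873]
 [-0.07676805  0.37966632 -0.92193283]
 [ 0.22412342 -0.89442649 -0.38700122]] [603.17827885 140.24464907 762.63432147]
plate_center [(0.89, [306.8, 194.5, 55.1, 12.3])]
channel_lip [(0.88, [284.6, 189.8, 88.8, 32.2])]
rest_top [(0.68, [319.5, 238.6, 30.1, 22.7]), (0.51, [214.7, 179.0, 33.7, 73.4])]
holder_seat [(0.55, [216.6, 285.3, 122.5, 64.4])]
jar_mid [(0.6, [212.6, 182.0, 35.5, 69.5])]
sharp_chisel_mid [(0.85, [240.9, 190.8, 24.3, 42.5])]
top [[403.58902802   0.         283.12221028]
 [  0.         403.58902802 209.78763122]
 [  0.           0.           1.        ]] [[-3.42174895e-02 -9.99414353e-01 -3.38083524e-04]
 [-9.72549061e-01  3.33755915e-02 -2.30291977e-01]
 [ 2.30168391e-01 -7.55121048e-03 -9.73121519e-01]] [ 23.59241496 622.97748335 972.16216788]
plate_center [(0.67, [350.3, 211.5, 37.7, 65.5])]
channel_lip [(0.67, [338.3, 191.3, 59.4, 90.9])]
rest_top [(0.77, [276.8, 248.1, 14.5, 24.3])]
holder_seat [(0.78, [179.1, 205.4, 37.2, 69.4])]
jar_mid [(0.81, [255.9, 153.9, 28.1, 36.9]), (0.53, [350.2, 212.9, 37.0, 63.1])]
sharp_chisel_mid [(0.76, [301.1, 163.4, 94.8, 14.8])]
```

View pics/top0.png

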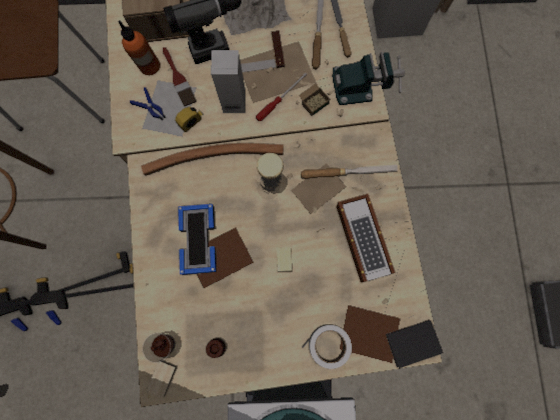

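View pics/side0.png

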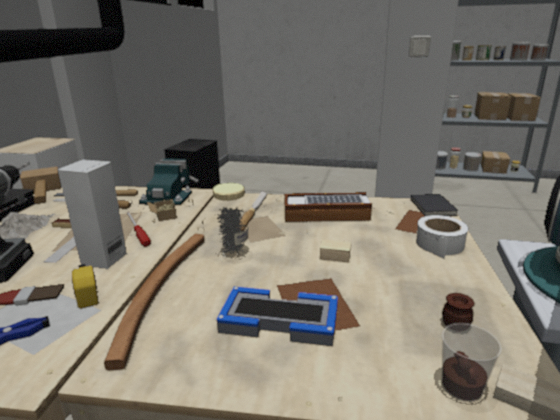

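```bash
python3 - <<'E'
import cv2
t=cv2.imread("pics/top0.png"); s=cv2.imread("pics/side0.png")
def crop(im,x0,y0,w,h,f,n): cv2.imwrite(f"pics/{n}.png",cv2.resize(im[y0:y0+h,x0:x0+w],None,fx=f,fy=f,interpolation=cv2.INTER_CUBIC))
crop(t,325,185,80,105,5.7,"c_ch"); crop(t,165,195,65,90,6,"c_ho"); crop(t,265,240,40,40,10,"c_re")
crop(s,270,180,120,50,6,"s_ch"); crop(s,205,275,150,75,5,"s_ho")
E
```

```text
(no output)
```

View pics/c_ch.png

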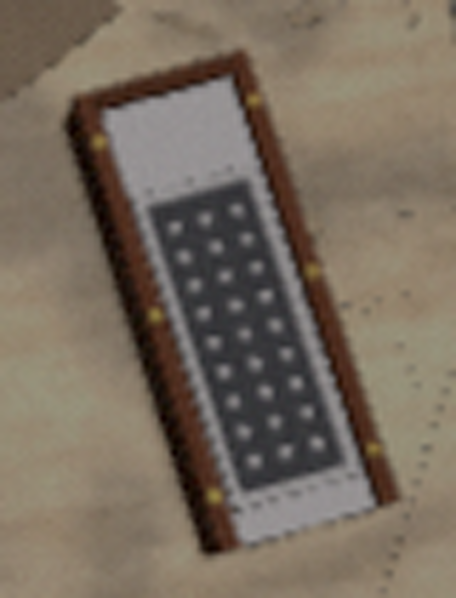

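View pics/c_ho.png

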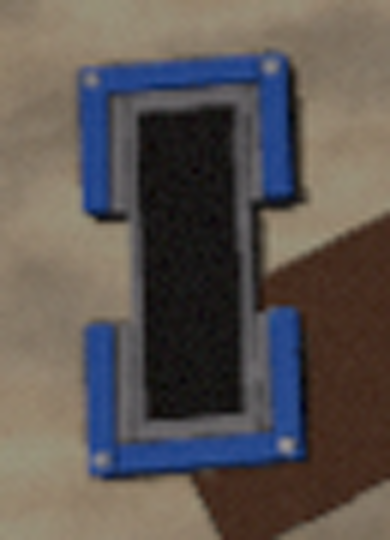

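View pics/c_re.png

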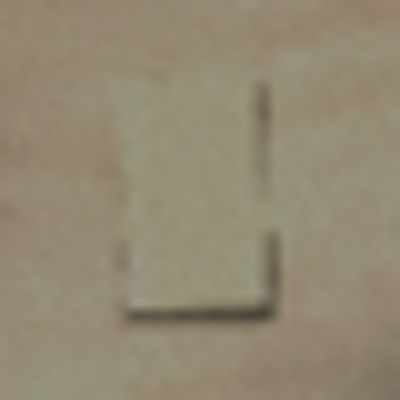

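View pics/s_ch.png

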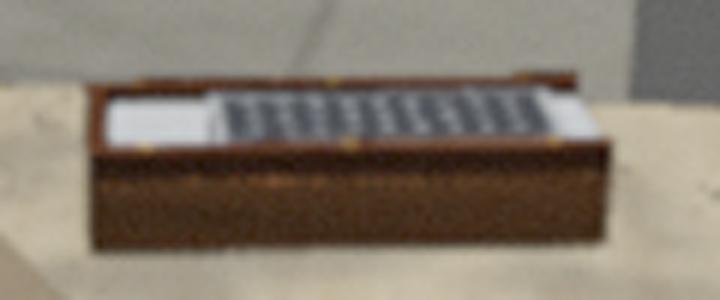

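View pics/s_ho.png

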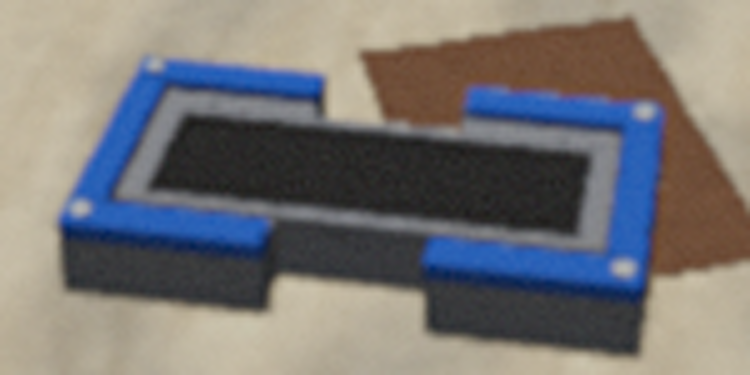

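```bash
python3 - <<'E'
import cv2,numpy as np
t=cv2.imread("pics/top0.png"); s=cv2.imread("pics/side0.png")
def crop(im,x0,y0,w,h,f):
    c=im[y0:y0+h,x0:x0+w].astype(float)
    lo=np.percentile(c,1,axis=(0,1));hi=np.percentile(c,99,axis=(0,1))
    c=np.clip((c-lo)/(hi-lo)*255,0,255).astype(np.uint8)
    return cv2.resize(c,None,fx=f,fy=f,interpolation=cv2.INTER_CUBIC)
a=crop(t,265,240,40,40,10);b=crop(s,310,230,50,40,8)
b=cv2.copyMakeBorder(b,0,80,0,0,cv2.BORDER_CONSTANT)
cv2.imwrite("pics/re2.png",np.hstack([a,b]))
E
```

```text
(no output)
```

View pics/re2.png

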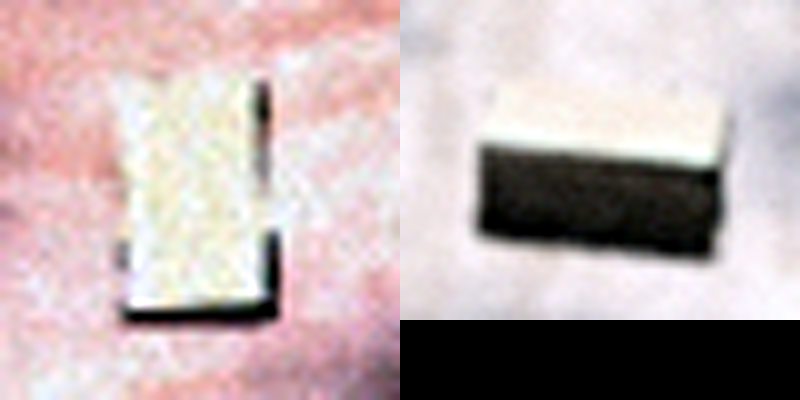

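```bash
cat > h.py <<'E'
import numpy as np,cv2
from scipy.optimize import least_squares
CAM={"side":(np.array([[409.99482686,0,282.07275437],[0,409.99482686,208.13354887],[0,0,1]]),np.array([[-0.97153248,-0.23633607,-0.01642873],[-0.07676805,0.37966632,-0.92193283],[0.22412342,-0.89442649,-0.38700122]]),np.array([603.17827885,140.24464907,762.63432147])),
"top":(np.array([[403.58902802,0,283.12221028],[0,403.58902802,209.78763122],[0,0,1]]),np.array([[-3.42174895e-02,-9.99414353e-01,-3.38083524e-04],[-9.72549061e-01,3.33755915e-02,-2.30291977e-01],[2.30168391e-01,-7.55121048e-03,-9.73121519e-01]]),np.array([23.59241496,622.97748335,972.16216788]))}
def proj(cam,P):
    K,R,t=CAM[cam]; c=np.atleast_2d(P)@R.T+t; c=c@K.T; return c[:,:2]/c[:,2:]
def unproj(cam,uv,z):
    K,R,t=CAM[cam]; d=R.T@np.linalg.inv(K)@np.array([uv[0],uv[1],1.]); C=-R.T@t; return C+d*(z-C[2])/d[2]
def place(p,L):
    L=np.atleast_2d(np.array(L,float)); c,s=np.cos(p[2]),np.sin(p[2]); W=L.copy()
    W[:,0]=p[0]+c*L[:,0]-s*L[:,1]; W[:,1]=p[1]+s*L[:,0]+c*L[:,1]; return W
def fit(obs,p0):
    def f(p): return np.concatenate([(proj(c,place(p,L))[0]-uv) for c,L,uv in obs])
    r=least_squares(f,p0,loss="soft_l1"); return r.x,f(r.x).reshape(-1,2)
def cr(x0,y0,f): return lambda X,Y:(x0+(X+.5)/f-.5,y0+(Y+.5)/f-.5)
E
cat > fit0.py <<'E'
from h import *
T=cr(325,185,5.7);S=cr(270,180,6)
ch=[("top",(0,-33,40),T(378,508)),("top",(210,-33,40),T(233,84)),("top",(220,-43,48),T(245,53)),("top",(220,43,48),T(73,108)),("top",(210,33,48),T(103,110)),
("side",(0,43,48),S(609,143)),("side",(220,43,48),S(92,152)),("side",(0,43,0),S(605,243)),("side",(220,43,0),S(92,250)),("side",(0,-43,48),S(577,76))]
Tt=cr(165,195,6);Ss=cr(205,275,5)
ho=[("top",(92,47,29),Tt(80,68)),("top",(92,-47,29),Tt(285,55)),("top",(-92,-47,29),Tt(303,457)),("top",(-92,47,29),Tt(92,476)),
("side",(92,-47,29),Ss(147,57)),("side",(92,47,29),Ss(62,226)),("side",(-92,47,29),Ss(640,293)),("side",(-92,-47,29),Ss(662,102))]
Tr=cr(265,240,10);Sr=cr(310,230,8)
re=[("top",(-19,31,30),Tr(118,80)),("top",(19,31,30),Tr(255,80)),("top",(19,-31,30),Tr(268,302)),("top",(-19,-31,30),Tr(127,308)),
("side",(-19,31,30),Sr(82,145)),("side",(-19,-31,30),Sr(315,165)),("side",(19,-31,30),Sr(325,93)),("side",(19,31,30),Sr(95,85)),("side",(-19,31,0),Sr(80,237)),("side",(-19,-31,0),Sr(312,258))]
for n,o,p0 in(("ch",ch,(480,-180,-.2)),("ho",ho,(500,200,0)),("re",re,(480,0,-1.57))):
    for sub in(o,[q for q in o if q[0]=="top"],[q for q in o if q[0]=="side"]):
        p,r=fit(sub,p0); print(n,p.round(3)," ".join(f"({a:.1f},{b:.1f})" for a,b in r))
E
python3 fit0.py
```

```text
ch [ 4.44814e+02 -2.38294e+02  2.43000e-01] (0.3,-0.1) (-0.3,-1.5) (0.5,-1.3) (0.1,-2.4) (-0.5,-0.2) (2.4,-0.1) (-0.1,-0.1) (1.7,0.8) (0.2,1.1) (1.0,-1.0)
ch [ 4.41994e+02 -2.38386e+02  2.46000e-01] (0.4,1.0) (-0.4,-0.4) (0.5,-0.2) (0.0,-1.3) (-0.5,0.9)
ch [ 4.47533e+02 -2.40310e+02  2.40000e-01] (1.2,-0.5) (-1.0,-0.6) (0.6,0.4) (-0.8,0.6) (0.0,-1.4)
ho [5.66416e+02 2.36887e+02 5.30000e-02] (-0.9,-0.5) (-0.4,-1.3) (-0.1,-0.2) (-1.1,-0.2) (-0.1,-0.6) (-0.7,-1.0) (2.2,-1.5) (1.6,0.2)
ho [5.65081e+02 2.35210e+02 5.10000e-02] (-0.3,-0.1) (0.3,-0.8) (0.4,0.4) (-0.5,0.3)
ho [5.67458e+02 2.38781e+02 4.80000e-02] (-0.9,-0.2) (-1.8,-0.6) (1.2,-0.6) (1.0,1.0)
re [503.924   4.898  -1.547] (-0.5,-1.0) (0.1,-1.8) (0.3,-0.4) (-0.2,-0.2) (-0.2,-0.5) (0.9,-0.3) (0.8,0.2) (0.4,-1.2) (-0.3,0.7) (0.6,0.8)
re [501.781   4.77   -1.562] (-0.3,-0.3) (0.4,-0.9) (0.2,0.5) (-0.3,0.5)
re [504.794   4.973  -1.525] (-0.5,-0.3) (0.7,-0.5) (0.2,0.0) (-0.2,-1.1) (-0.5,0.8) (0.4,0.7)
```

```bash
cat > ov.py <<'E'
from h import *
def box(x0,x1,y0,y1,z): return [(x0,y0,z),(x1,y0,z),(x1,y1,z),(x0,y1,z)]
def overlay(img,cam,polys,x0,y0,w,h,f):
    im=cv2.resize(img[y0:y0+h,x0:x0+w],None,fx=f,fy=f,interpolation=cv2.INTER_CUBIC)
    for P in polys:
        q=((proj(cam,P)-[x0,y0]+.5)*f-.5); cv2.polylines(im,[np.round(q*8).astype(int)],True,(0,255,0),1,cv2.LINE_AA,3)
    return im
CH=(444.0,-238.4,.244); HO=(566.,236.5,.052); RE=(503.,4.85,-1.555)
def chp(p=None):
    p=p or CH; return [place(p,box(0,220,-43,43,48)),place(p,box(0,210,-33,33,40)),place(p,box(0,220,-43,43,0))]
def hop(p=None): p=p or HO; return [place(p,box(-92,92,-47,47,29)),place(p,box(-79,79,-34,34,24)),place(p,box(-25,25,-27,27,24))]
def rep(p=None): p=p or RE; return [place(p,box(-19,19,-31,31,30)),place(p,box(-19,19,-31,31,0))]
def pl(p,z): return [place(p,box(-75,75,-30,30,z))]
E
python3 - <<'E'
from ov import *
t=cv2.imread("pics/top0.png"); s=cv2.imread("pics/side0.png")
T=cr(325,185,5.7)
for uv in((240,508),(352,478),(148,190),(252,165)):
    X=unproj("top",T(*uv),45); d=X[:2]-np.array(CH[:2]); c,sn=np.cos(CH[2]),np.sin(CH[2]); print(uv,X.round(1),(c*d[0]+sn*d[1]).round(1),(-sn*d[0]+c*d[1]).round(1))
X=proj("top",[(0,0,0)])
cv2.imwrite("pics/o1.png",overlay(t,"top",chp(),325,185,80,105,5.7))
a=overlay(t,"top",hop(),165,195,65,90,5);b=overlay(t,"top",rep(),265,235,40,45,10)
cv2.imwrite("pics/o2.png",np.hstack([a,b]))
a=overlay(s,"side",chp(),270,180,120,50,5);b=overlay(s,"side",hop(),205,275,150,75,4)
cv2.imwrite("pics/o3.png",np.vstack([a,b]))
for m in [(251,166),(270,157)]: print(unproj("top",m,151))
E
```

```text
(240, 508) [ 454.3 -206.3   45. ] 17.8 28.6
(352, 478) [ 466.  -257.9   45. ] 16.6 -24.2
(148, 190) [ 601.7 -175.6   45. ] 168.2 22.8
(252, 165) [ 612.  -224.8   45. ] 166.3 -27.4
[717.90416934  77.80734851 151.        ]
[739.70425657  30.6076974  151.        ]
```

View pics/o1.png

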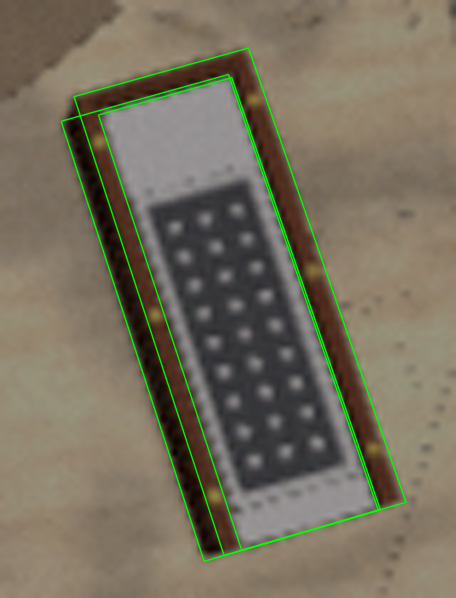

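View pics/o2.png

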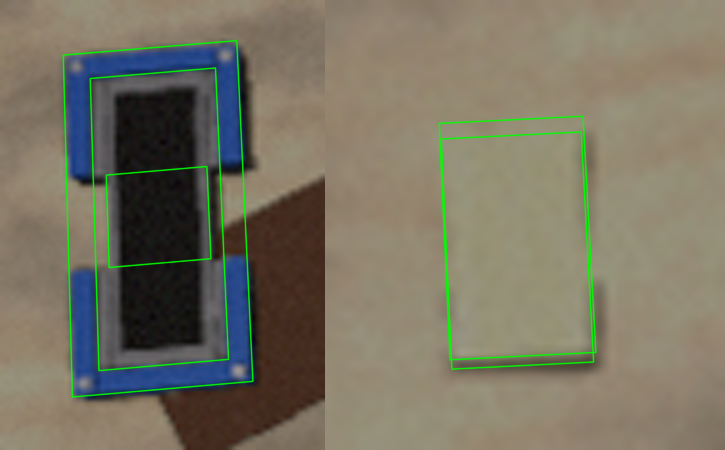

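View pics/o3.png

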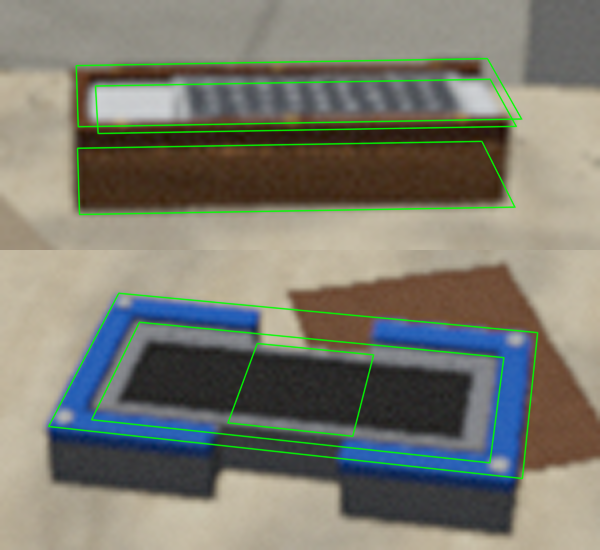

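```bash
python3 -m pendant '[[[0,0,0],0.147,0],[[0,0,0],0.147,0],[[0,0,0],0.147,0],[[0,0,0],0.147,0],[[0,0,0],0.147,0],[[0,0,0],0.147,0],[[0,0,0],0.147,0],[[0,0,0],0.147,0],[[0,0,0],0.147,0],[[0,0,0],0.147,0],[[0,0,0],0.147,0],[[0,0,0],0.147,0],[[0,0,0],0.147,0],[[0,0,0],0.147,0],[[0,0,0],0.147,0],[[0,0,0],0.147,0],[[0,0,0],0.147,0]]' 10
cat > to.py <<'E'
# usage: to.py x y z [yaw] : shift in tool axes cm from the present measured pose, and turn
import sys,numpy as np
from plant import read_state
s=read_state(); p=np.array(s["position"]); y=s["tool_rot"][2]
a=[float(v) for v in sys.argv[1:]]
d=np.array(a[:3])-p; c,sn=np.cos(y),np.sin(y)
tx=c*d[0]+sn*d[1]; tz=-sn*d[0]+c*d[1]; ty=-d[2]
print("t",round(s["t"],2),"pos",p.round(1),"rot",np.round(s["tool_rot"],4),"F",np.round(s["ft_force"],1),"w",round(s["width"]*93,1))
print("shift cm",np.round([tx/10,ty/10,tz/10],2),"turn",round(y-a[3],4) if len(a)>3 else "")
E
python3 to.py 626 -192.5 160 -1.326
```

```text
t: 2.4
position: [260.9, 622.6, 218.7]
tool_rot: [-1.571, 0.0, -1.331]
ft_force: [0.1, -0.5, 1.3]
width: 0.005
t 2.4 pos [260.9 622.6 218.7] rot [-1.5708  0.     -1.331 ] F [ 0.1 -0.5  1.3] w 0.4
shift cm [87.85  5.87 16.11] turn -0.005
```

```bash
python3 -m pendant '[[[4.88,0,0.895],0,0],[[4.88,0,0.895],0,0],[[4.88,0,0.895],0,0],[[4.88,0,0.895],0,0],[[4.88,0,0.895],0,0],[[4.88,0,0.895],0,0],[[4.88,0,0.895],0,0],[[4.88,0,0.895],0,0],[[4.88,0,0.895],0,0],[[4.88,0.3,0.895],0,0],[[4.88,0.3,0.895],0,0],[[4.88,0.3,0.895],0,0],[[4.88,0.8,0.895],0,0],[[4.88,0.8,0.895],0,0],[[4.88,0.8,0.895],0,0],[[4.88,0.8,0.895],0,0],[[4.88,0.8,0.895],0,0],[[4.88,0.8,0.895],0,0]]'
python3 to.py 626 -192.5 75 -1.326; python3 - <<'E'
from plant import *
import cv2
for n in("top","side"): cv2.imwrite(f"pics/{n}1.png",read_camera(n)["image"])
E
```

```text
t: 4.2
position: [630.8, -191.0, 161.6]
tool_rot: [-1.57, -0.0, -1.325]
ft_force: [1.0, 0.9, -1.3]
width: 0.007
t 4.2 pos [ 630.8 -191.   161.6] rot [-1.5705e+00 -1.0000e-04 -1.3252e+00] F [ 1.   0.9 -1.3] w 0.7
shift cm [ 0.03  8.66 -0.5 ] turn 0.0008
```

View pics/top1.png

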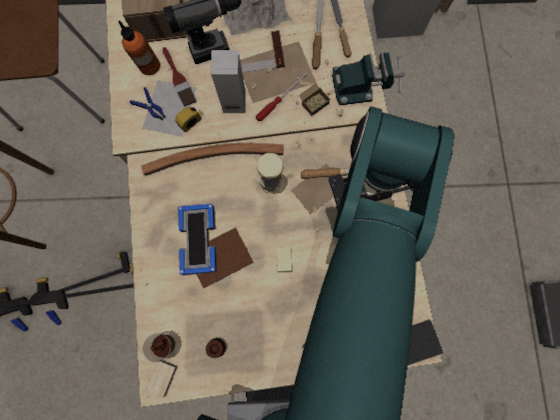

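View pics/side1.png

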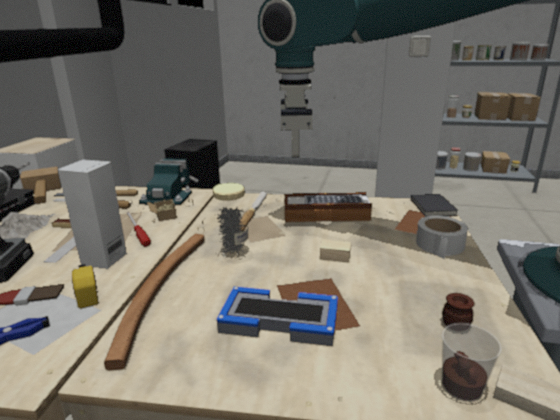

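```bash
python3 - <<'E'
from ov import *
s=cv2.imread("pics/side1.png")
P=[place((630.8,-191,-1.325),[(0,0,161.6),(0,0,180),(-17.5,-7.5,161.6),(17.5,-7.5,161.6),(17.5,7.5,161.6),(-17.5,7.5,161.6)])]
print(proj("side",P[0]))
cv2.imwrite("pics/o4.png",overlay(s,"side",P,260,90,80,110,5))
E
```

```text
[[295.36555211 155.61132153]
 [295.33642207 148.32016299]
 [298.71876241 157.49221054]
 [298.09637839 153.68247192]
 [292.11755405 153.78944836]
 [292.54624519 157.60266717]]
```

View pics/o4.png

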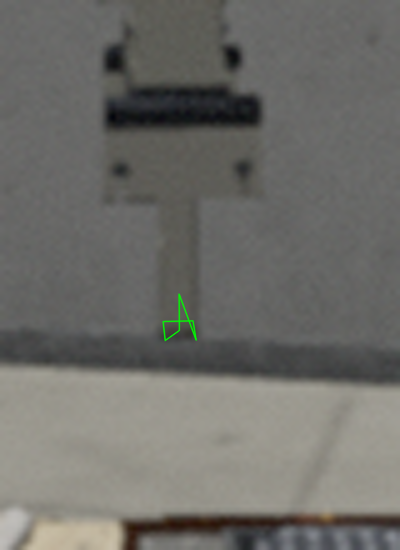

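```bash
python3 - <<'E'
from ov import *
s=cv2.imread("pics/side1.png")
for dx in(0,-5):
  print(proj("side",place((630.8,-191,.245),[(dx,0,42),(dx-8.5,0,42),(dx+8.5,0,42),(dx,-33,42),(dx,33,48)])))
E
```

```text
[[295.54534485 200.61289159]
 [298.83696332 200.55487284]
 [292.25375184 200.67090991]
 [295.08972798 196.01563446]
 [296.02012139 203.26546554]]
[[297.48158792 200.57876297]
 [300.77322137 200.52074394]
 [294.18997994 200.63678154]
 [296.9718689  195.98244926]
 [298.01818143 203.23025356]]
```

```bash
python3 -m pendant '[[[0,3,-0.25],0,0],[[0,4,0],0,0],[[0,3,0],0,0],[[0,1.0,0],0,0],[[0,0.4,0],0,0],[[0,0.2,0],0,0]]'
python3 to.py 628.3 -191.6 42 -1.326; python3 - <<'E'
from ov import *
from plant import *
c=read_camera("side");i=c["image"][170:230,260:380]
cv2.imwrite("pics/s2.png",cv2.resize(i,None,fx=6,fy=6,interpolation=cv2.INTER_CUBIC))
E
```

```text
t: 4.9
position: [628.4, -189.4, 47.2]
tool_rot: [-1.57, -0.001, -1.325]
ft_force: [0.5, -0.6, -0.3]
width: 0.003
t 4.9 pos [ 628.4 -189.4   47.2] rot [-1.5695e+00 -8.0000e-04 -1.3248e+00] F [ 0.5 -0.6 -0.3] w 0.2
shift cm [ 0.21  0.52 -0.07] turn 0.0012
```

View pics/s2.png

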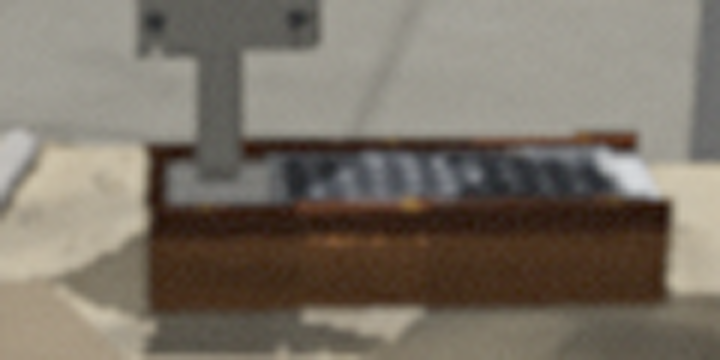

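```bash
python3 -m pendant '[[[0,0.25,0],0,0],[[0,0.25,0],0,0],[[0,0,0],0,0]]'; python3 to.py 628.3 -191.6 42 -1.326; 
```

```text
t: 5.25
position: [627.9, -189.5, 41.0]
tool_rot: [-1.571, -0.0, -1.325]
ft_force: [-1.0, -0.0, 0.5]
width: 0.007
t 5.25 pos [ 627.9 -189.5   41. ] rot [-1.5706e+00 -2.0000e-04 -1.3250e+00] F [-1.  -0.   0.5] w 0.6
shift cm [ 0.22 -0.1  -0.01] turn 0.001
```

```bash
python3 -m pendant '[[[0,-0.04,-0.6],0,0],[[0,0,-0.5],0,0],[[0,0,-0.4],0,0],[[0,0,-0.4],0,0],[[0,0,-0.4],0,0],[[0,0,-0.4],0,0],[[0,0,-0.4],0,0],[[0,0,-0.4],0,0],[[0,0,-0.4],0,0]]'; python3 to.py 628.3 -191.6 42 -1.326
python3 - <<'E'
from ov import *
from plant import *
c=read_camera("side");i=c["image"][170:230,260:380]
cv2.imwrite("pics/s3.png",cv2.resize(i,None,fx=6,fy=6,interpolation=cv2.INTER_CUBIC))
E
```

```text
t: 6.15
position: [589.8, -199.1, 41.4]
tool_rot: [-1.571, -0.0, -1.325]
ft_force: [1.6, 0.3, -0.0]
width: 0.006
t 6.15 pos [ 589.8 -199.1   41.4] rot [-1.5705e+00 -2.0000e-04 -1.3250e+00] F [ 1.6  0.3 -0. ] w 0.6
shift cm [ 0.21 -0.06  3.92] turn 0.001
```

View pics/s3.png

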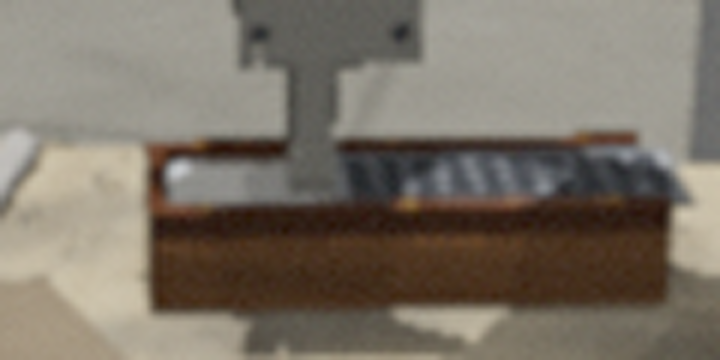

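```bash
python3 -m pendant '[[[0,0,-0.4],0,0],[[0,0,-0.4],0,0],[[0,0,-0.4],0,0],[[0,0,-0.4],0,0],[[0,0,-0.4],0,0],[[0,0,-0.4],0,0],[[0,0,-0.4],0,0],[[0,0,-0.4],0,0],[[0,0,-0.4],0,0],[[0,0,-0.3],0,0],[[0,0,-0.2],0,0],[[0,0,0],0,0]]'; python3 to.py 628.3 -191.6 42 -1.326
python3 - <<'E'
from ov import *
from plant import *
c=read_camera("side");i=c["image"]
cv2.imwrite("pics/s4f.png",i);i=i[170:230,260:380]
cv2.imwrite("pics/s4.png",cv2.resize(i,None,fx=6,fy=6,interpolation=cv2.INTER_CUBIC))
E
```

```text
t: 7.4
position: [549.9, -209.0, 41.3]
tool_rot: [-1.571, -0.0, -1.325]
ft_force: [0.2, -0.2, -0.8]
width: 0.002
t 7.4 pos [ 549.9 -209.    41.3] rot [-1.571  -0.     -1.3252] F [ 0.2 -0.2 -0.8] w 0.2
shift cm [ 0.21 -0.07  8.02] turn 0.0008
```

View pics/s4.png

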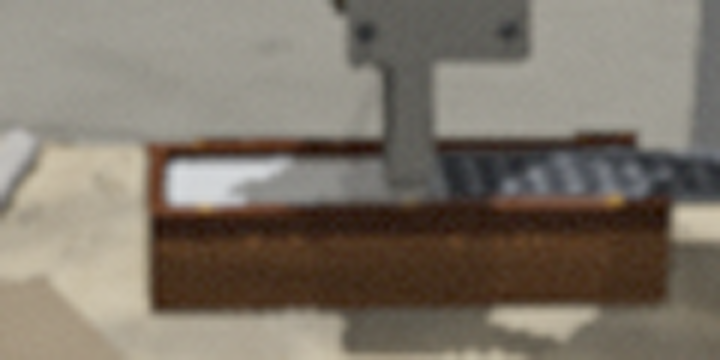

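```bash
python3 -m pendant '[[[0,0,0.4],0,0],[[0,-2,0],0,0],[[0,-4,0],0,0],[[0,-3,-2],0,9.3],[[0,0,-4],0,9.3],[[0,0,-4],0,9.3],[[0,0,-3],0,9.3],[[0,0,-1],0,9.3],[[0,0,0],0,9.3]]'; python3 to.py 628.3 -191.6 42 -1.326
python3 - <<'E'
from ov import *
from plant import *
for n in("side","top"):
    c=read_camera(n);i=c["image"]
    cv2.imwrite(f"pics/{n}5.png",i)
    if n=="side":
        cv2.imwrite("pics/s5.png",cv2.resize(i[110:230,275:400],None,fx=5,fy=5,interpolation=cv2.INTER_CUBIC))
    for o in("plate_center",): print(n,[(round(m["confidence"],2),m["extent"]) for m in masks_of(n,o)][:3])
E
```

```text
t: 8.35
position: [418.0, -242.4, 131.7]
tool_rot: [-1.57, -0.001, -1.326]
ft_force: [1.1, 0.6, 0.2]
width: 0.472
t 8.35 pos [ 418.  -242.4  131.7] rot [-1.5702e+00 -6.0000e-04 -1.3262e+00] F [1.1 0.6 0.2] w 43.9
shift cm [ 0.17  8.97 21.63] turn -0.0002
side [(0.77, [330.5, 194.1, 61.6, 10.2])]
top [(0.66, [356.7, 238.7, 31.1, 38.9])]
```

View pics/s5.png

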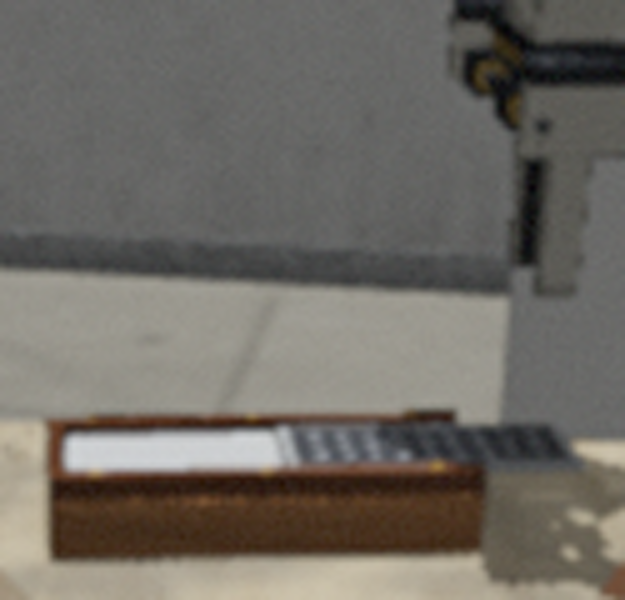

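View pics/top5.png

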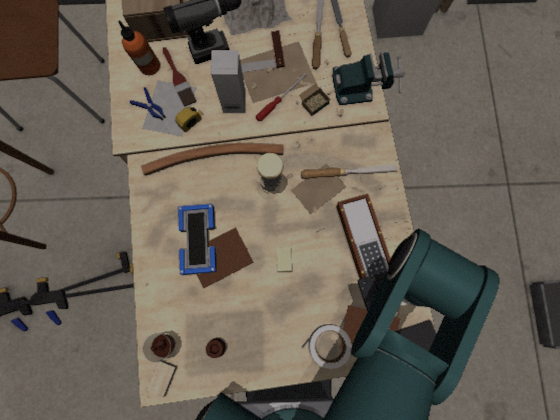

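```bash
python3 - <<'E'
from ov import *
t=cv2.imread("pics/top5.png"); s=cv2.imread("pics/side5.png")
P=place((445,-238.9,.245),[(25,0,0)])[0]; p=(P[0],P[1],.245); print(p)
a=overlay(t,"top",pl(p,45)+chp((445,-238.9,.245)),325,185,80,120,5)
b=overlay(s,"side",pl(p,45)+chp((445,-238.9,.245)),280,180,120,50,5)
a2=cv2.resize(t[185:305,325:405],None,fx=5,fy=5,interpolation=cv2.INTER_CUBIC)
cv2.imwrite("pics/o5.png",np.hstack([a,a2]));cv2.imwrite("pics/o6.png",b)
E
```

```text
(np.float64(469.2534331243159), np.float64(-232.8360918802857), 0.245)
```

View pics/o5.png

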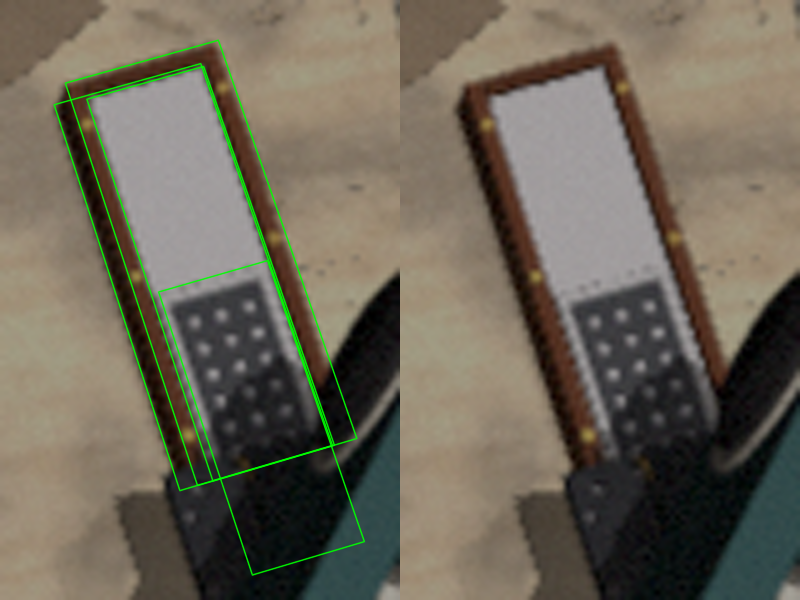

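View pics/o6.png

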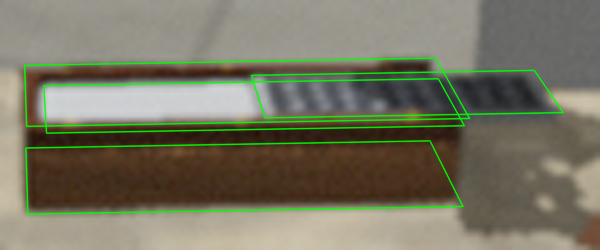

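```bash
python3 -m pendant '[[[0.35,1,0],0,9.3],[[0,1,0],0,9.3],[[0,1,0],0,9.3],[[0,1.5,0],0,9.3],[[0,1.5,0],0,9.3],[[0,1.5,0],0,9.3],[[0,1.5,0],0,9.3],[[0,1.0,0],0,9.3],[[0,0.5,0],0,9.3],[[0,0.3,0],0,9.3],[[0,0,0],0,9.3]]'; python3 to.py 417.8 -245.7 23.7 -1.326
python3 - <<'E'
from ov import *
from plant import *
for n in("side",):
    c=read_camera(n);i=c["image"]
    cv2.imwrite(f"pics/{n}6.png",i)
    cv2.imwrite("pics/s6.png",cv2.resize(i[130:250,285:430],None,fx=5,fy=5,interpolation=cv2.INTER_CUBIC))
E
```

```text
t: 9.65
position: [419.3, -245.5, 23.3]
tool_rot: [-1.571, -0.0, -1.325]
ft_force: [-0.7, -0.3, 0.0]
width: 1.005
t 9.65 pos [ 419.3 -245.5   23.3] rot [-1.5708e+00 -1.0000e-04 -1.3250e+00] F [-0.7 -0.3  0. ] w 93.5
shift cm [-0.01 -0.04 -0.15] turn 0.001
```

View pics/s6.png

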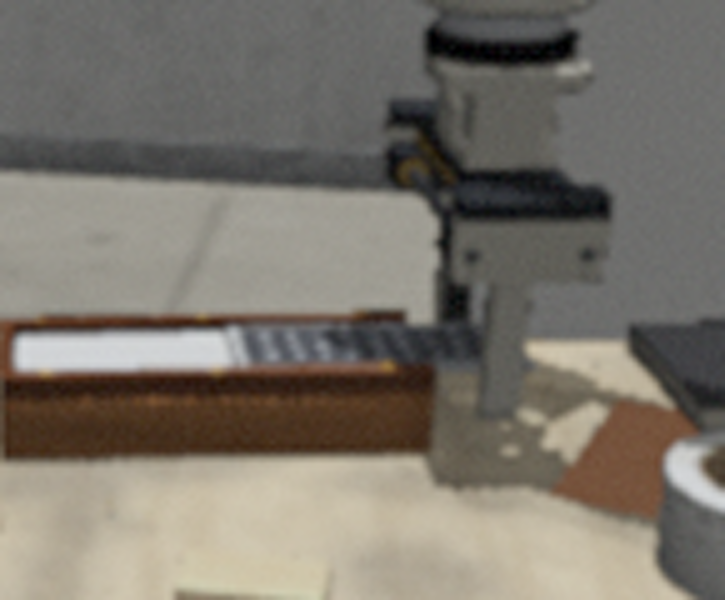

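```bash
python3 -m pendant '[[[0,0,0],0,5.5],[[0,0,0],0,5.5],[[0,0,0],0,5.5],[[0,0,0],0,5.5],[[0,0,0],0,5.5],[[0,0,0],0,5.5],[[0,0,0],0,5.5]]' 15;  python3 -m pendant '[[[0,0,0],0,5.5],[[0,0,0],0,5.5]]' 55; python3 to.py 417.8 -245.7 23.7 -1.326
```

```text
t: 10.4
position: [419.2, -245.4, 23.4]
tool_rot: [-1.571, -0.0, -1.325]
ft_force: [0.1, 0.9, 0.6]
width: 0.639
t: 10.6
position: [419.2, -245.5, 23.3]
tool_rot: [-1.571, -0.0, -1.325]
ft_force: [-1.2, 1.1, 0.6]
width: 0.635
t 10.6 pos [ 419.2 -245.5   23.3] rot [-1.5708e+00 -1.0000e-04 -1.3250e+00] F [-1.2  1.1  0.6] w 59.0
shift cm [-0.01 -0.04 -0.14] turn 0.001
```

```bash
python3 -m pendant '[[[0,-0.3,0],0,5.5],[[0,-0.7,0],0,5.5],[[0,-1.2,0],0,5.5],[[0,-2,0],0,5.5],[[0,-2,0],0,5.5],[[0,-1.5,0],0,5.5],[[0,0,0],0,5.5]]'; python3 to.py 417.8 -245.7 23.7 -1.326
python3 - <<'E'
from ov import *
from plant import *
for n in("side","top"):
    c=read_camera(n);i=c["image"]
    cv2.imwrite(f"pics/{n}7.png",i)
    if n=="side":cv2.imwrite("pics/s7.png",cv2.resize(i[100:220,285:430],None,fx=5,fy=5,interpolation=cv2.INTER_CUBIC))
E
```

```text
t: 11.3
position: [420.0, -246.0, 102.9]
tool_rot: [-1.568, -0.003, -1.325]
ft_force: [-0.2, 0.2, -1.6]
width: 0.632
t 11.3 pos [ 420.  -246.   102.9] rot [-1.5683 -0.0027 -1.325 ] F [-0.2  0.2 -1.6] w 58.8
shift cm [-0.08  7.92 -0.21] turn 0.001
```

View pics/s7.png

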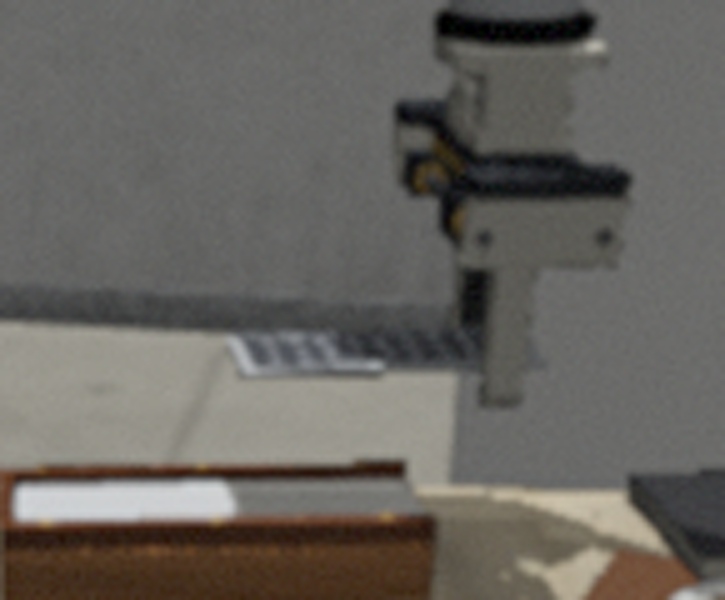

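View pics/top7.png

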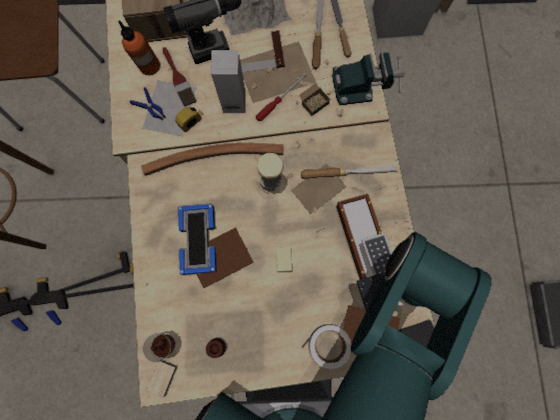

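```bash
cat >> ov.py <<'E'
def held(tcp,yaw,d,pitch=0,e=0,dz=18.8,psi=0):
    # plate rectangle (top & bottom) in hand; tool z dir=(−sin yaw,cos yaw); droop pitch lowers far end (rotation about pads)
    zt=np.array([-np.sin(yaw+psi),np.cos(yaw+psi),0]); xt=np.array([np.cos(yaw+psi),np.sin(yaw+psi),0])
    up=np.array([0,0,1.]); f=zt*np.cos(pitch)-up*np.sin(pitch); n=up*np.cos(pitch)+zt*np.sin(pitch)
    g=np.array(tcp)+up*dz; out=[]
    for h in(2.5,-2.5):
        out.append(np.array([g+f*(d+a)+xt*(b+e)+n*h for a,b in((-75,-30),(75,-30),(75,30),(-75,30))]))
    return out
E
python3 - <<'E'
from ov import *
t=cv2.imread("pics/top7.png"); s=cv2.imread("pics/side7.png")
H=held((419.5,-245.7,102.9),-1.325,52)
a=overlay(s,"side",H,285,140,145,60,5)
b=overlay(t,"top",H[:1],325,185,80,120,5)
cv2.imwrite("pics/o7.png",a);cv2.imwrite("pics/o8.png",b)
E
```

```text
(no output)
```

View pics/o7.png

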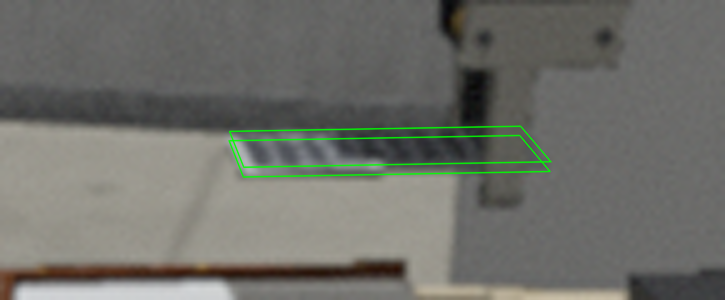

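View pics/o8.png

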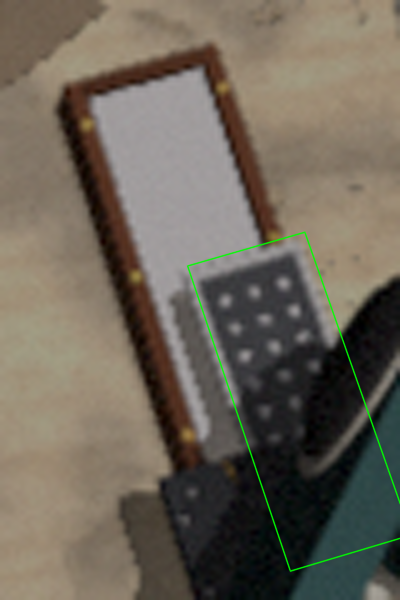

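```bash
python3 -m pendant '[[[0,-0.7,0],0.075,5.5],[[0,-0.7,0],0.075,5.5],[[0,-0.6,0],0.075,5.5],[[-1,0,0],0,5.5],[[-2,0,0.4],0,5.5],[[-3,0,0.5],0,5.5],[[-3,0,0.5],0,5.5],[[-3,0,0.5],0,5.5],[[-3,0,0.5],0,5.5],[[-3,0,0.5],0,5.5],[[-3,0,0.4],0,5.5],[[-2,0,0.4],0,5.5],[[-1.4,0,0.1],0,5.5],[[-0.5,0,0],0,5.5],[[0,2,0],0,5.5],[[0,3,0],0,5.5],[[0,2,0],0,5.5],[[0,1,0],0,5.5],[[0,0,0],0,5.5]]'; python3 to.py 452 4.2 35 -1.55
cat > look.py <<'E'
import sys
from ov import *
from plant import *
n=sys.argv[1];d=float(sys.argv[2]);sfx=sys.argv[3]
for cam,(x0,y0,w,h,f) in {"side":(eval(sys.argv[4])),"top":(eval(sys.argv[5]))}.items():
    s=read_state(); i=read_camera(cam)["image"]; cv2.imwrite(f"pics/{cam}{sfx}.png",i)
    H=held(s["position"],s["tool_rot"][2],d) if d>-500 else []
    F={"re":rep(),"ho":hop()}[n]
    a=overlay(i,cam,[],x0,y0,w,h,f);b=overlay(i,cam,H+F,x0,y0,w,h,f)
    cv2.imwrite(f"pics/{cam}{sfx}o.png",np.vstack([a,b]) if cam=="side" else np.hstack([a,b]))
E
sed -i 's/^CH=.*/CH=(445.,-238.9,.245); HO=(567.,237.2,.052); RE=(504.,5.2,-1.55)/' ov.py
python3 look.py re 52 8 '(280,175,150,75,4)' '(245,180,80,120,5)'
```

```text
t: 13.3
position: [451.0, 4.2, 38.9]
tool_rot: [-1.573, 0.0, -1.549]
ft_force: [0.2, -0.1, -1.6]
width: 0.633
t 13.3 pos [451.    4.2  38.9] rot [-1.5734e+00  1.0000e-04 -1.5495e+00] F [ 0.2 -0.1 -1.6] w 58.9
shift cm [0.   0.39 0.1 ] turn 0.0005
```

View pics/side8o.png

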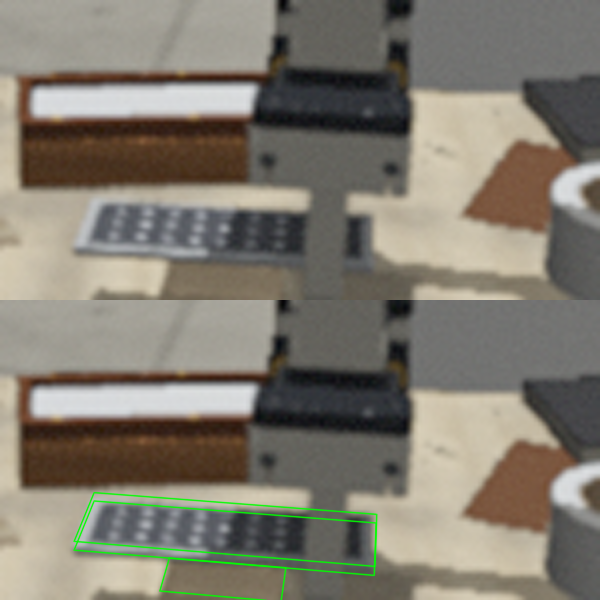

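View pics/top8o.png

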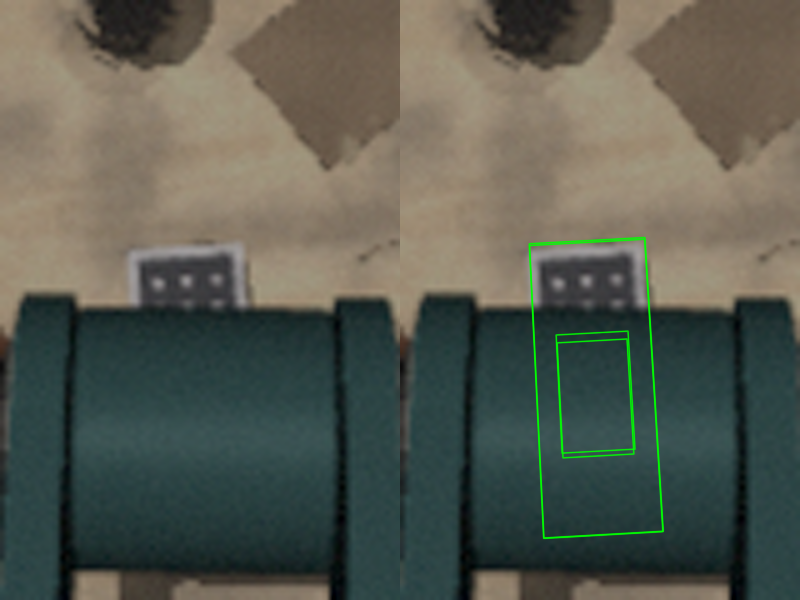

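```bash
python3 -m pendant '[[[0,0.8,0.1],0,5.5],[[0,0.9,0],0,5.5],[[0,0.4,0],0,5.5],[[0,0.2,0],0,5.5],[[0,0.2,0],0,5.5],[[0,0,0],0,5.5]]'; python3 to.py 452 4.2 13.4 -1.55
```

```text
t: 14.0
position: [453.0, 4.3, 15.2]
tool_rot: [-1.571, -0.0, -1.55]
ft_force: [-0.3, -0.0, -1.6]
width: 0.633
t 14.0 pos [453.    4.3  15.2] rot [-1.5709 -0.     -1.55  ] F [-0.3 -0.  -1.6] w 58.9
shift cm [ 0.01  0.18 -0.1 ] turn 0.0
```

```bash
python3 -m pendant '[[[0,0.1,-0.1],0,5.5],[[0,0.07,0],0,5.5],[[0,0,0],0,5.5]]'; python3 look.py re 52 9 '(280,175,150,75,4)' '(245,180,80,120,5)'; python3 to.py 452 4.2 13.4 -1.55
```

```text
t: 14.3
position: [452.0, 4.3, 13.7]
tool_rot: [-1.571, -0.0, -1.55]
ft_force: [-0.9, -0.4, -0.6]
width: 0.638
t 14.4 pos [452.    4.3  13.7] rot [-1.5707 -0.     -1.55  ] F [-0.1  0.1 -0.6] w 58.6
shift cm [ 0.01  0.03 -0.  ] turn 0.0
```

View pics/side9o.png

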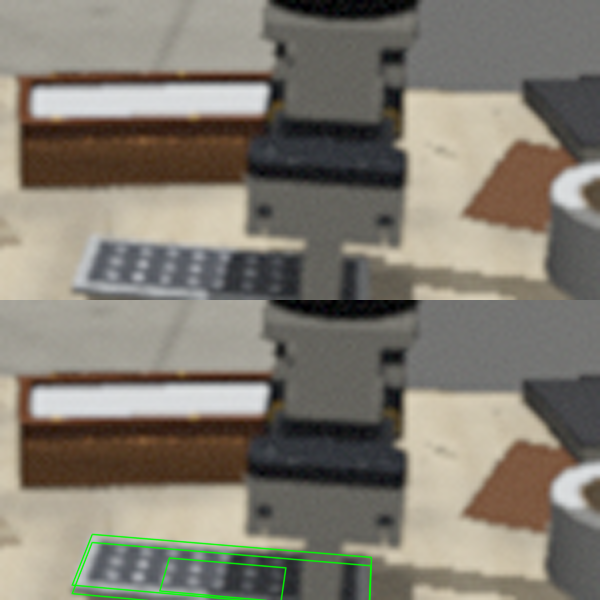

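```bash
python3 -m pendant '[[[0,0.04,0],0,5.5],[[0,0,0],0,5.5],[[0,0,0],0,6.3],[[0,0,0],0,6.8],[[0,0,0],0,7.8],[[0,0,0],0,8.8],[[0,0,0],0,8.8]]' 20;python3 to.py 452 4.2 13.4 -1.55;  python3 look.py re 52 10 '(280,175,150,75,4)' '(245,180,80,120,5)'
```

```text
t: 15.1
position: [452.0, 4.3, 13.2]
tool_rot: [-1.571, -0.0, -1.55]
ft_force: [0.1, -0.3, -0.3]
width: 0.924
t 15.1 pos [452.    4.3  13.2] rot [-1.5707 -0.     -1.55  ] F [ 0.1 -0.3 -0.3] w 85.9
shift cm [ 0.01 -0.02 -0.  ] turn -0.0
```

View pics/side10o.png

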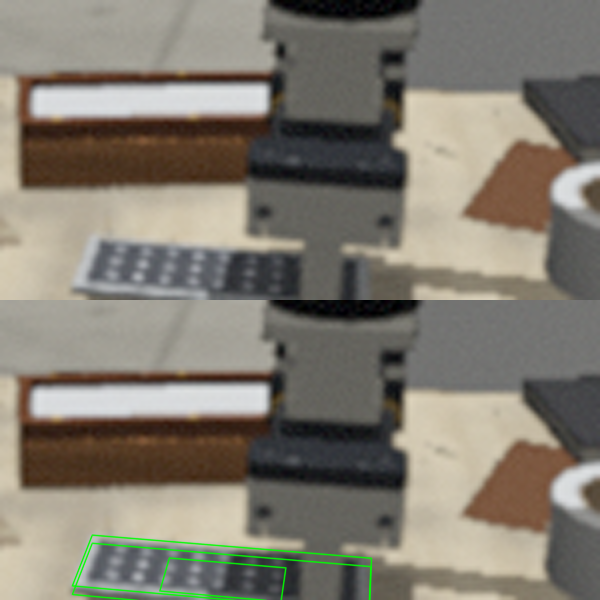

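```bash
python3 -m pendant '[[[0,-0.5,0],0,9.3],[[0,-2,0],0,9.3],[[0,-4,0],0,9.3],[[0,-4,0],0,9.3],[[4,0,0],0,9.3],[[5,0,0],0,9.3],[[5,0,0],0,9.3],[[5,0,0],0,9.3],[[5,0,0],0,9.3],[[0,0,0],0,9.3]]' 20; sed -i 's/-500 else/0 else/' look.py; python3 look.py re -1 11 '(280,190,110,85,5)' '(245,200,80,120,5)'
```

```text
t: 16.2
position: [456.4, -240.2, 118.4]
tool_rot: [-1.571, -0.001, -1.554]
ft_force: [0.5, -0.1, 0.3]
width: 0.999
```

View pics/side11o.png

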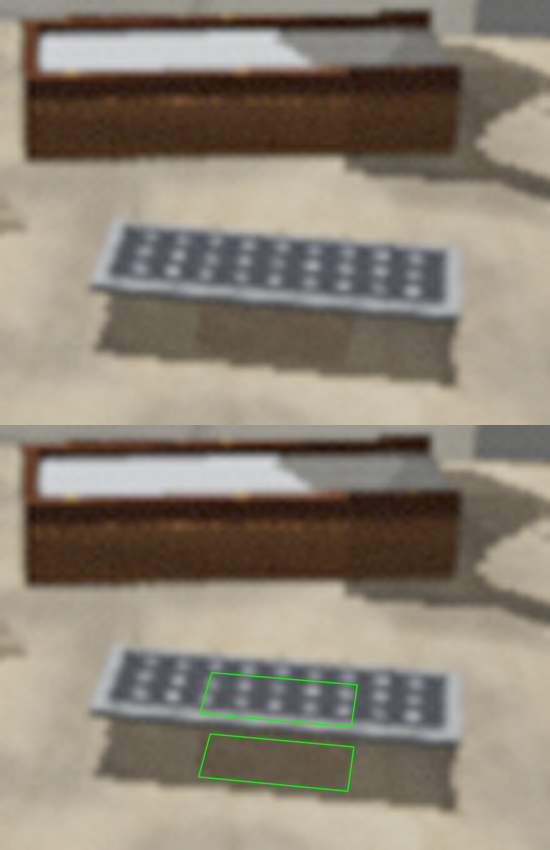

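View pics/top11o.png

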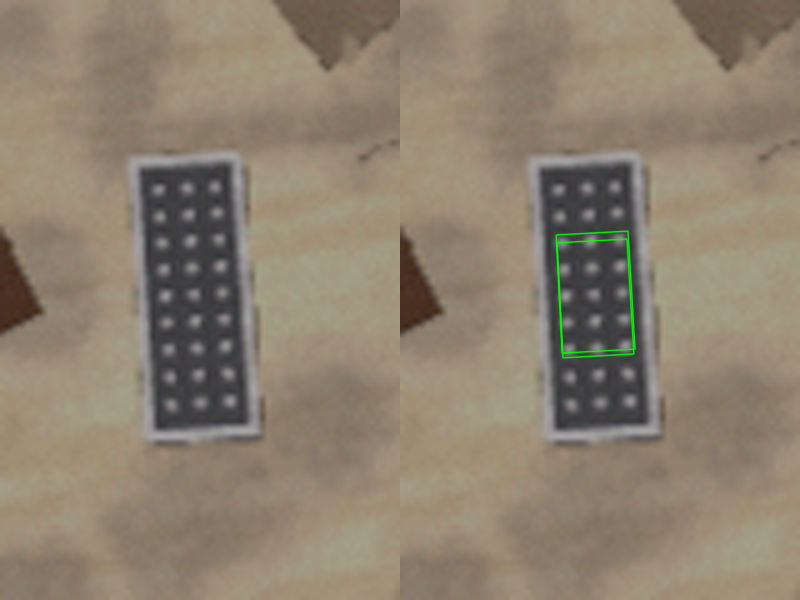

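```bash
python3 - <<'E'
from ov import *
T=cr(245,200,5);S=cr(280,190,5)
top=[("top",L,T(*c)) for L,c in (((75,30,35),(129,158)),((75,-30,35),(239,152)),((-75,-30,35),(262,436)),((-75,30,35),(146,441)))]
sd=[("side",L,S(*c)) for L,c in (((75,-30,35),(112,222)),((75,30,35),(93,286)),((-75,30,35),(458,316)),((-75,-30,35),(464,245)))]
for o in(top,sd,top+sd):
    p,r=fit(o,(504,5,0)); print(p.round(3),r.round(1).tolist())
E
```

```text
[5.0177e+02 5.7490e+00 3.3000e-02] [[-0.2, -0.2], [0.3, -0.5], [0.0, 0.0], [-0.1, 0.7]]
[5.03853e+02 7.70200e+00 4.00000e-02] [[0.1, -0.2], [-0.6, -0.2], [1.0, -0.2], [-0.3, 0.4]]
[5.03103e+02 6.29600e+00 3.70000e-02] [[-0.5, -0.6], [0.0, -1.0], [-0.1, -0.5], [-0.2, 0.2], [0.6, -0.5], [-0.2, -0.5], [1.3, -0.4], [0.2, 0.2]]
```

```bash
python3 to.py 504 5.4 118 -1.545;python3 -m pendant '[[[-5,0,0.9],0,9.3],[[-5,0,0.9],0,9.3],[[-5,0,0.9],0,9.3],[[-5,0,0.9],0,9.3],[[-4,0,0.6],0,9.3],[[0,0,0],0,9.3]]' 20;  python3 to.py 504 5.4 13.5 -1.545
```

```text
t 16.3 pos [ 456.7 -236.3  118.2] rot [-1.5712e+00  5.0000e-04 -1.5522e+00] F [-0.3  0.7 -0.3] w 92.9
shift cm [-2.408e+01  2.000e-02  5.180e+00] turn -0.0072
t: 16.9
position: [493.1, 7.3, 118.6]
tool_rot: [-1.57, 0.001, -1.544]
ft_force: [0.2, -0.5, -0.5]
width: 1.002
t 16.9 pos [493.1   7.3 118.6] rot [-1.5703e+00  1.0000e-03 -1.5439e+00] F [ 0.2 -0.5 -0.5] w 93.2
shift cm [ 0.22 10.51  1.08] turn 0.0011
```

```bash
python3 -m pendant '[[[0.2,0,1.0],0,9.3],[[0,3,0],0,9.3],[[0,2.5,0],0,9.3],[[0,0,0],0,9.3]]' 20;  python3 to.py 504 5.4 13.5 -1.545
```

```text
t: 17.3
position: [502.1, -0.5, 60.2]
tool_rot: [-1.576, 0.0, -1.551]
ft_force: [0.5, -0.9, 0.3]
width: 0.998
t 17.3 pos [ 5.021e+02 -5.000e-01  6.020e+01] rot [-1.5755e+00  2.0000e-04 -1.5508e+00] F [ 0.5 -0.9  0.3] w 92.8
shift cm [-0.58  4.67  0.2 ] turn -0.0058
```

```bash
python3 -m pendant '[[[0,0,0],0,9.3],[[0,0,0],0,9.3]]' 20;  python3 to.py 504 5.4 13.5 -1.545
```

```text
t: 17.5
position: [504.3, -0.2, 64.8]
tool_rot: [-1.569, -0.0, -1.551]
ft_force: [0.0, -0.5, 0.8]
width: 1.004
t 17.5 pos [ 5.043e+02 -2.000e-01  6.480e+01] rot [-1.5690e+00 -2.0000e-04 -1.5505e+00] F [ 0.  -0.5  0.8] w 93.4
shift cm [-0.56  5.13 -0.02] turn -0.0055
```

```bash
python3 -m pendant '[[[-0.56,0,0],-0.006,9.3],[[0,0,0],0,9.3],[[0,2,0],0,9.3],[[0,2,0],0,9.3],[[0,0.8,0],0,9.3],[[0,0.2,0],0,9.3],[[0,0,0],0,9.3]]' 20;  python3 to.py 504 5.4 13.5 -1.545
```

```text
t: 18.2
position: [503.6, 5.9, 13.7]
tool_rot: [-1.57, -0.0, -1.544]
ft_force: [-0.7, 0.2, 0.4]
width: 1.0
t 18.2 pos [503.6   5.9  13.7] rot [-1.5705 -0.     -1.5439] F [-0.7  0.2  0.4] w 93.0
shift cm [0.05 0.02 0.04] turn 0.0011
```

Close, gently then firm, and check before lifting.

```bash
python3 -m pendant '[[[0,0,0],0,5.5],[[0,0,0],0,5.5],[[0,0,0],0,5.5],[[0,0,0],0,5.5],[[0,0,0],0,5.5],[[0,0,0],0,5.5],[[0,0,0],0,5.5]]' 10;  python3 -m pendant '[[[0,0,0],0,5.5],[[0,-0.3,0],0,5.5],[[0,-0.7,0],0,5.5],[[0,-1.5,0],0,5.5],[[0,-2,0],0,5.5],[[0,-1.5,0],0,5.5],[[0,0,0],0,5.5],[[0,0,0],0,5.5]]' 50; python3 to.py 567.4 235.6 74 -1.528;python3 look.py re 0 12 '(270,140,150,75,4)' '(245,160,80,120,5)'
```

```text
t: 18.9
position: [503.4, 5.8, 13.3]
tool_rot: [-1.571, -0.0, -1.544]
ft_force: [-0.1, -0.0, 1.1]
width: 0.647
t: 19.7
position: [503.4, 5.8, 73.3]
tool_rot: [-1.57, -0.0, -1.544]
ft_force: [0.1, -0.4, -2.8]
width: 0.636
t 19.7 pos [503.4   5.8  73.3] rot [-1.5702 -0.     -1.544 ] F [ 0.1 -0.4 -2.8] w 59.1
shift cm [-22.8   -0.07   7.01] turn -0.016
```

View pics/side12o.png

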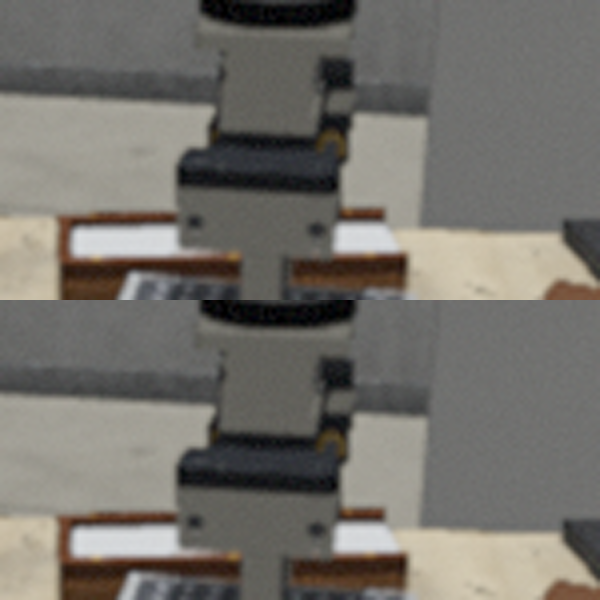

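```bash
sed -i 's/d>0 else/d>-1 else/' look.py; python3 -m pendant '[[[-1,0,0.3],-0.016,5.5],[[-2,0,0.6],0,5.5],[[-3,0,0.9],0,5.5],[[-3,0,0.9],0,5.5],[[-3,0,0.9],0,5.5],[[-3,0,0.9],0,5.5],[[-3,0,0.9],0,5.5],[[-2.4,0,0.8],0,5.5],[[-1.5,0,0.5],0,5.5],[[-0.5,0,0.3],0,5.5],[[0,1,0],0,5.5],[[0,1,0],0,5.5],[[0,0,0],0,5.5],[[0,0,0],0,5.5],[[0,0,0],0,5.5]]'; python3 to.py 567.4 235.6 7.7 -1.528;python3 look.py ho 0 13 '(180,210,190,150,4)' '(155,185,80,120,5)'; python3 - <<'E'
import cv2
im=cv2.imread('pics/side13.png');cv2.imwrite('pics/side13c.png',cv2.resize(im[220:360,180:370],None,fx=4,fy=4,interpolation=cv2.INTER_CUBIC))
E
```

```text
t: 21.3
position: [564.1, 232.1, 53.5]
tool_rot: [-1.57, 0.0, -1.529]
ft_force: [0.2, 1.0, -0.7]
width: 0.638
t 21.3 pos [564.1 232.1  53.5] rot [-1.5704e+00  1.0000e-04 -1.5286e+00] F [ 0.2  1.  -0.7] w 59.3
shift cm [-0.33  4.58  0.35] turn -0.0006
```

View pics/side13c.png

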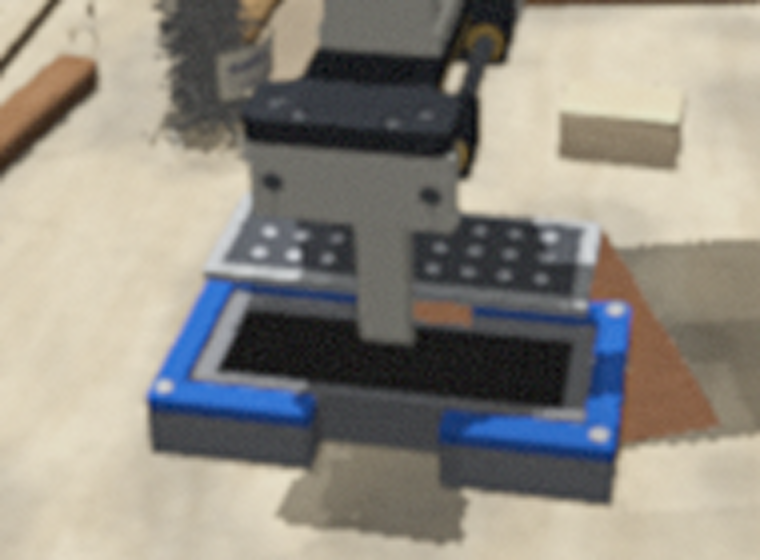

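View pics/top13o.png

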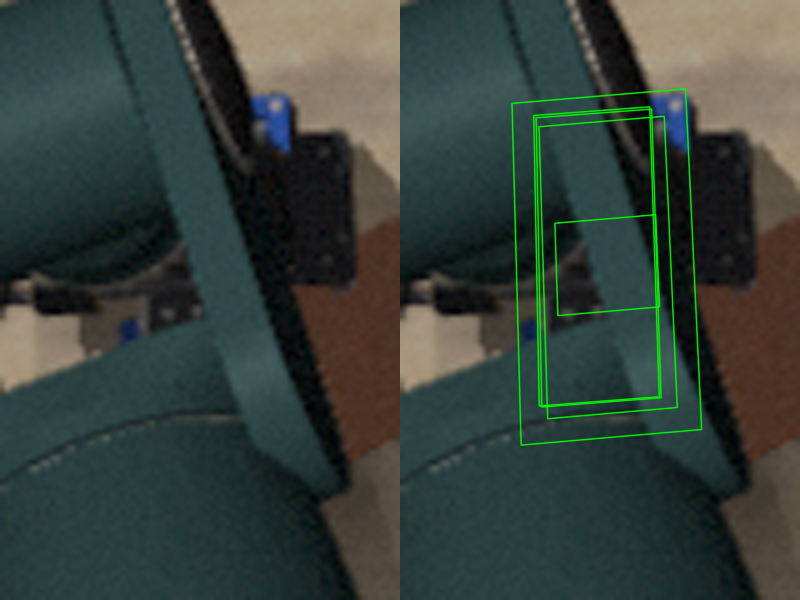

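```bash
python3 -m pendant '[[[-0.33,0,0.35],0,5.5],[[0,1.5,0],0,5.5],[[0,1.5,0],0,5.5],[[0,0.3,0],0,5.5],[[0,0,0],0,5.5],[[0,0,0],0,5.5]]'; python3 to.py 567.4 235.6 7.7 -1.528;python3 look.py ho 0 14 '(195,250,160,105,5)' '(155,185,80,120,5)'; python3 - <<'E'
import cv2
im=cv2.imread('pics/side14o.png');cv2.imwrite('pics/side14a.png',im[:525]);cv2.imwrite('pics/side14b.png',im[525:])
E
```

```text
t: 22.0
position: [567.3, 236.0, 20.2]
tool_rot: [-1.571, -0.0, -1.528]
ft_force: [0.6, 0.1, -1.9]
width: 0.634
t 22.0 pos [567.3 236.   20.2] rot [-1.5708 -0.     -1.528 ] F [ 0.6  0.1 -1.9] w 58.9
shift cm [0.04 1.25 0.01] turn 0.0
```

View pics/side14a.png

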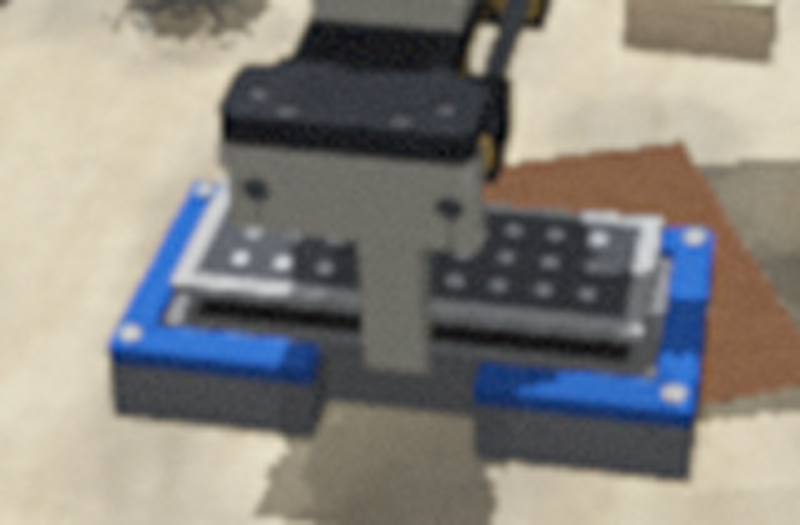

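View pics/side14b.png

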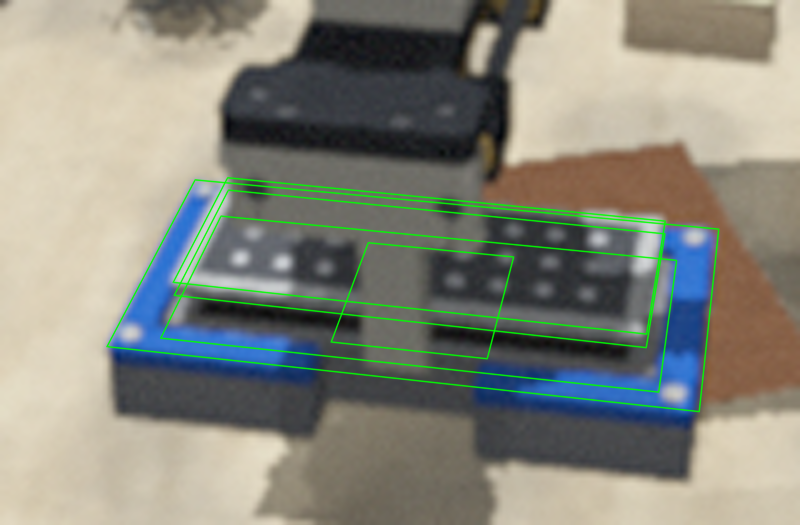

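```bash
python3 - <<'E'
from ov import *
S=cr(195,250,5)
ho=[("side",L,S(*c)) for L,c in (((92,-47,29),(198,180)),((92,47,29),(111,345)),((-92,47,29),(693,412)),((-92,-47,29),(714,228)),((92,47,0),(116,410)),((-92,47,0),(688,478)))]
z=41.8
p1=[("side",L,S(*c)) for L,c in (((75,30,z),(172,286)),((-75,30,z),(642,332)),((-75,-30,z),(662,215)))]
for o in(ho,ho[:4],p1):
    p,r=fit(o,(567,236,.05)); print(p.round(3),r.round(1).tolist())
E
```

```text
[5.67884e+02 2.35165e+02 4.20000e-02] [[-0.3, -1.1], [-1.0, -1.1], [0.3, -0.8], [0.7, -0.3], [-0.6, 0.8], [0.7, 1.5]]
[5.67387e+02 2.36865e+02 4.60000e-02] [[-0.6, -0.4], [-1.1, -0.2], [0.7, -0.1], [0.8, 0.2]]
[5.68132e+02 2.36461e+02 6.10000e-02] [[-0.4, -0.3], [0.7, -0.3], [-0.3, 0.6]]
```

```bash
python3 -m pendant '[[[0,0.5,0],0,5.5],[[0,0.4,0],0,5.5],[[0,0.2,0],0,5.5],[[0,0.1,0],0,5.5],[[0,0,0],0,5.5],[[0,0,0],0,5.5]]'; python3 to.py 567.4 235.6 7.4 -1.528;python3 look.py ho 0 15 '(195,250,160,105,5)' '(155,185,80,120,5)'; python3 - <<'E'
import cv2
im=cv2.imread('pics/side15o.png');cv2.imwrite('pics/side15a.png',im[:525])
E
```

```text
t: 22.7
position: [567.3, 236.0, 8.3]
tool_rot: [-1.571, 0.0, -1.528]
ft_force: [-0.7, 0.2, -1.6]
width: 0.632
t 22.7 pos [567.3 236.    8.3] rot [-1.5707  0.     -1.5279] F [-0.7  0.2 -1.6] w 58.8
shift cm [0.04 0.09 0.01] turn 0.0001
```

View pics/side15a.png

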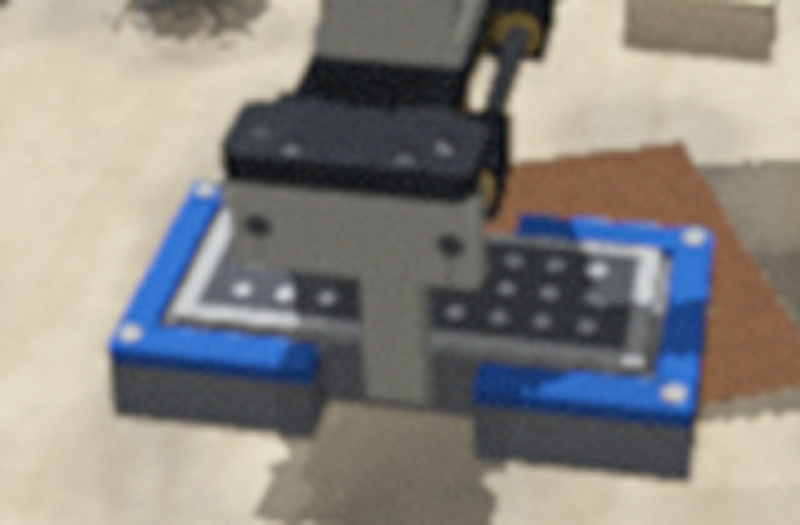

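```bash
python3 -m pendant '[[[0,0.06,0],0,5.5],[[0,0.03,0],0,5.5],[[0,0,0],0,5.5]]'; python3 to.py 567.4 235.6 7.4 -1.528
```

```text
t: 23.1
position: [567.2, 236.0, 7.3]
tool_rot: [-1.571, -0.0, -1.528]
ft_force: [0.4, 0.1, -1.2]
width: 0.633
t 23.1 pos [567.2 236.    7.3] rot [-1.5708 -0.     -1.528 ] F [ 0.4  0.1 -1.2] w 58.9
shift cm [ 0.04 -0.01  0.01] turn 0.0
```

```bash
python3 -m pendant '[[[0,0.03,0],0,5.5],[[0,0.02,0],0,5.5],[[0,0,0],0,5.5]]'; python3 to.py 567.4 235.6 7.4 -1.528
```

```text
t: 23.4
position: [567.3, 236.0, 7.1]
tool_rot: [-1.571, 0.0, -1.528]
ft_force: [-2.8, -1.6, 4.8]
width: 0.637
t 23.4 pos [567.3 236.    7.1] rot [-1.5707  0.     -1.528 ] F [-2.8 -1.6  4.8] w 59.2
shift cm [ 0.04 -0.03  0.01] turn -0.0
```

Seated (contact force +4.8 N). Release and withdraw.

```bash
python3 -m pendant '[[[0,0,0],0,6.3],[[0,0,0],0,6.8],[[0,0,0],0,7.5],[[0,0,0],0,8.2],[[0,0,0],0,8.2],[[0,-0.5,0],0,8.2],[[0,-2,0],0,8.2],[[0,-4,0],0,8.2],[[0,-5,0],0,9.3],[[0,-3,0],0,9.3],[[5,0,-2],0,9.3],[[5,0,-2],0,9.3],[[5,0,-2],0,9.3],[[5,0,-2],0,9.3],[[5,0,-2],0,9.3],[[0,0,0],0,9.3],[[0,0,0],0,9.3]]' 20; sed -i 's/d>-1 else/d>-0.5 else/' look.py; python3 look.py ho -1 16 '(195,265,160,85,5)' '(155,185,80,120,5)'; python3 - <<'E'
import cv2
im=cv2.imread('pics/side16o.png');cv2.imwrite('pics/side16a.png',im[:425])
E
```

```text
t: 25.1
position: [484.4, -0.6, 152.4]
tool_rot: [-1.57, 0.0, -1.53]
ft_force: [-0.0, 0.7, 0.7]
width: 1.001
```

View pics/side16a.png

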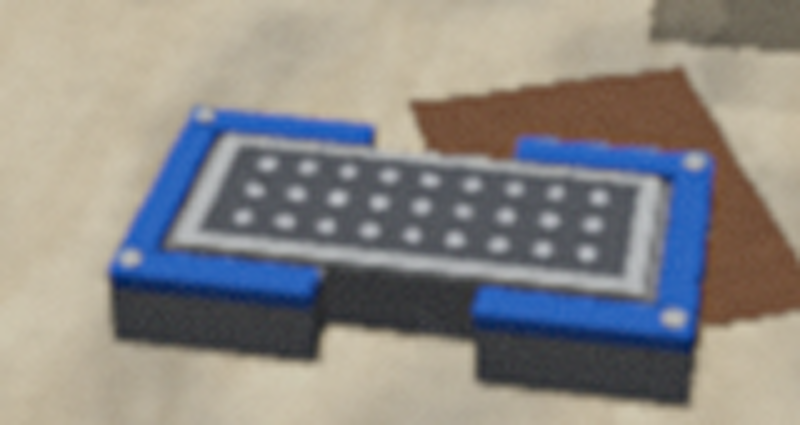

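View pics/top16.png

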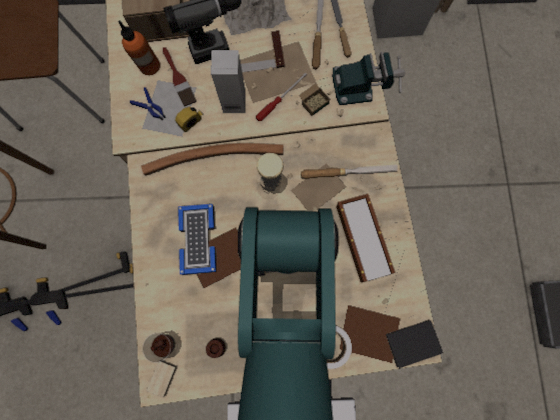

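View pics/top16o.png

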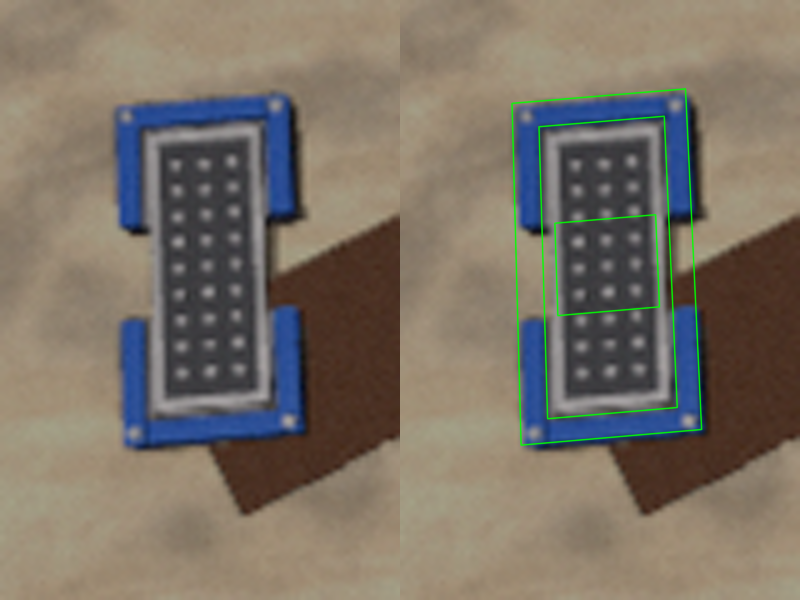

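The plate lies flat inside the rim in both views: in the top picture its centre is at about (197, 239), with a clear border all round. The jar at (270, 170) and the chisel at (350, 172) show at the same pixels as at the start.

```bash
python3 - <<'E'
from plant import *
print(sign_off()); print(read_state()["t"])
E
```

```text
the job is handed in; nothing more can be done
None
the job is handed in; nothing more can be done
```

The honing plate is seated flat in the blue-rimmed holder, and I signed off the job shortly after robot time 25.1 s, against the 72 s limit.

I slid it out of the channel with closed fingertips until about 50 mm overhung and pinched that end by its long edges. I laid it flat on the rest block and let go. Then I took it across its middle and lowered it into the holder with the fingers in the side gaps.

**Rest block:** after release the plate lay flat and about 1–2 mm off centre. It drooped about 0.03 rad while held by its end.

**Holder:**
- A contact force of about 5 N showed the plate had reached the floor before I opened the fingers.
- The last top and side pictures show it inside the rim with a border all round.
- The gripper was clear at 152 mm up when the pictures were taken.

**Bystanders:** the jar and chisel appear at the same pixels as at the start, judged by eye.

**Disagreements:** the two cameras differed by 2–5 mm in absolute position, so I compared objects within one camera. The top camera was blocked by the arm during both placings, so lowering into the holder relied on the side camera alone.

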